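# Slide the top tile off the stack into the glazing tray

## Robot

A 6-joint arm with a two-finger parallel gripper is mounted at the origin on the work surface. World frame = base frame: x ahead of the robot, y to its left, z up, the work surface at z = 0. Lengths are in m, angles in rad, forces in N, time in s.
With the tool pointing down it reaches from about 0.35 to 0.85 m from the base axis. Payload 8.1 kg.
Tool frame: the origin (TCP) lies midway between the tips of the shut fingers; the grasp point (between the pads) lies 19 mm behind it (robot.grip_point_offset is the distance from the TCP to the grasp point, in m); z points along the fingers, y is the line along which they close (so a half turn about z gives the same grasp; the last joint's range is limited). The gripper opens to 93 mm and grips with 3 to 60 N. Pads are 15 mm wide; open, the fingers measure 128 mm over their backs; the gripper's body (75 mm by 188 mm) begins 65 mm behind the grasp point.
Start: joints at [-1.41, 0.13, 1.488, -0, 1.523, -0.085], TCP at [0.146, -0.582, 0.219] pointing down, gripper open.
Joint ranges: [-2.96, 2.96], [-0.89, 2.26], [0.02, 2.5], [-1.34, 4.48], [0, 2.73], [-2.66, 2.66]. Speed limits (rad/s): [2.39, 2.39, 2.79, 3.14, 3.14, 3.14].

## Interface

Orientations are given as a rotation vector (axis times angle).
In Python, from plant import robot, read_camera, job gives the robot as it stands.
- The arm moves only by the shell command python3 -m inch 'ROWS' [FORCE]. ROWS is JSON, one flat list of numbers, 5 for each row, row after row: the shift along the world's x, y, z in mm, then the turn about the world's z in degrees, then the opening in per cent of the stroke, from 0 (shut) to 100 (fully open). In form: [dx, dy, dz, yaw, hand, dx, dy, dz, yaw, hand, ...]. A call has 1 to 10 rows; each row is the pose to reach, as a shift and turn from the pose commanded when the call began; what a row does not reach only later rows make up. A row lasts 1/12 s, in which the tool goes at most 41.7 mm and 7.16 degrees, less where a joint would pass 70% of its speed; a pose out of reach is approached as far as the arm can. A call with a gripper value outside its range is refused whole. The fingers move at their own pace and stop on an object; FORCE is the grip in N (left out, the last holds). Time passes only in rows, so rows that repeat a pose let the fingers close. It gives the time, the measured TCP pose, the force, the opening and the grip force at its end, in the units of the state.
- robot.read_state(): the state, without advancing time (a new reading comes with each control period).
- read_camera(name): name is "side" or "top" or "wrist"; returns a dict with "image" (480x640x3 uint8, blue, green, red), "K" (3x3 intrinsics, pixels), "D" ([k1, k2, p1, p2, k3] as OpenCV has them; the pictures are not rectified), "extrinsics" (4x4, takes a point from world to camera coordinates); the wrist camera has in their place "mount" (4x4, takes a point from camera to tool coordinates, whose origin is the TCP and whose axes are the flange's). Camera axes: x right, y down, z forward; pixel columns grow to the right and rows downward; lengths in m; the calibration is good to about 2 mm. A picture is of the moment at which its call begins: read the wrist's pose just before it. There is no depth.
- job.close_job(): hands the job in; it is judged then, once.
The state is a dict: "t": time; "q": joint angles; "dq": joint speeds; "joint_torque": joint torques, N m; "tool_pos": TCP position; "orientation": TCP orientation; "force": force on the tool from outside, world axes, zero at the start; "wrist_torque": the same for the moment, N m; "opening": finger opening in m; "gripper_force": force on a finger pad.
Only numpy, scipy, OpenCV 4.12 (cv2) and the standard library are available. Lean on these libraries where they do the work, as an engineer would, in place of code of your own. Each camera call takes 0.05 s, during which the arm holds its last target. There are 200 camera calls.

## Task

Slide the top terracotta tile of the stack sideways, without lifting it, onto the wooden tray next to it, and push it home in the near bay so that it lies flat with one edge flush against the tray's middle rib and another flush against its back fence, then let go of it. The tiles chip easily: push gently, never with more than about 18 N. The tiles below must stay where they are in their stack, and everything else on the table must be left alone.

Things in the scene. Friction and masses are not known exactly. Their poses are not given: they have to be found in the camera images.
- tile_top_mid (a point): Centre (half-way up) of the top tile of the stack: a square terracotta tile 110 x 110 x 12 mm, about 0.2 to 0.4 kg (varies), top and bottom faces plain, edges rounded 2 mm; its x and y axes are square to its edges, z up. Too wide to be grasped across; it lies loose on the next tile and slides under a sideways push of a few newtons at its edge (1 to 4 N, up to 8 N for a moment to break it loose).
- tile_2: The second tile from the top, same shape and size (110 x 110 x 12 mm) and material, loose; origin at the centre of its underside. Its top face is the underside of the top tile. It must stay within 5 mm of its place.
- tile_3: The third tile, like tile_2, directly below it. Must stay within 5 mm of its place.
- tile_4: The fourth and lowest tile, like tile_2, lying on a fixed plywood bat 124 x 124 x 10 mm. Must stay within 5 mm of its place.
- tray: Fixed wooden tray, left or right of the stack. Origin: middle of its y, at its underside, z up. Level deck 44 mm above the origin, 2 mm below the top tile's underside, spanning x -85 to +186, y -130 to +130 mm. Rib and fence part off two alike bays, open to -x and at the outer y ends; the stack stands beyond one outer end, 10 to 45 mm of gap between, square with the tray to 8 degrees.
- tray_rib (a point): Point of the deck (tray x 0, y 0), axes as the tray's, about which the rib can be set: a straight strip along tray x (-85 to +70 mm), 10 mm wide, 10 mm high, clamped with its centre line anywhere within 14 mm of this point in tray y. Its setting is not measured: find it by feel or by eye. Rigid once clamped: force climbs by 2 to 6 N per mm of further push.
- tray_fence (a point): Point of the deck (tray x +95, y 0 mm), axes as the tray's, about which the back fence can be set: a straight strip along tray y over the whole width, 12 mm thick, 14 mm high, its face towards the bays clamped anywhere within 14 mm of this point in tray x, not measured: find it by feel or by eye. Rigid as the rib. The tile starts 12 to 68 mm short of it. Cups stand on the deck behind it.
- cup_a: Small white cup, 54 mm wide, 40 mm high, loose, on the tray's deck behind the fence; origin at its underside. Bystander.
- cup_b: Small terracotta cup, 54 mm wide, 40 mm high, loose, on the tray's deck behind the fence; origin at its underside. Bystander.
- jar: Lidded glaze jar, 60 mm wide, 70 mm high, loose, standing on the far side of the stack (its centre some 118 mm beyond the stack's in x); origin at its underside. Bystander.
- modelling_tool: Flat wooden modelling tool, 20 mm wide, 185 mm long along its y, 8 mm thick, lying on the board on the robot's side of the stack; origin at its underside. Bystander.
- mug: Blue mug, 84 mm wide, 85 mm high, on the table to the left; origin at its underside. Bystander.
- brush: Brush lying on the table to the right; origin at its underside. Bystander.
- bowl: Terracotta bowl, 140 mm wide, 55 mm high, on the table to the right; origin at its underside. Bystander.
Mind the look-alikes: they are no part of the job. Leave any green or yellow look-alike of the part that bears tile_top_mid alone.

How it is judged:
On the way:
1. the top tile has been slid off the stack and rests on the tray alone (contact force between tile_top and tray above 0.5 N and contact force between tile_top and tile_2 below 0.02 N and angle between tile_top_mid's own z axis and vertical below 0.05 rad), for 0.2 s.
At the end, for the whole second after the job is handed in: The top tile lies flat and at rest on the tray's deck, untouched, in the bay next to the stack, its edges within about 2.5 mm of the middle rib and of the back fence and square with them to 2 degrees; the three tiles below are within 5 mm of where they were ((y of tile_top_mid in the frame of rib between 0.058 and 0.0625 m or y of tile_top_mid in the frame of rib between -0.0625 and -0.058 m) and x of tile_top_mid in the frame of fence between -0.0575 and -0.053 m and angle between tile_top_mid's own z axis and vertical below 0.03 rad and z of tile_top_mid in the frame of tray between 0.0475 and 0.0525 m and angle between the x axis of tile_top_mid and the x axis of tray, either way round below 0.035 rad and linear speed of tile_top below 0.01 m/s and contact force between each of the arm, the fingers and tile_top below 0.05 N and distance of each of tile_2, tile_3, tile_4 from where it was at the start of the episode below 0.005 m).
It fails at once if the tile is pushed with more than 18 N by the robot (contact force between any of the fingers, the arm and tile_top above 18 N).
It fails at once if the tile is driven against the rib or the fence with more than 18 N (contact force between tile_top and rib above 18 N or contact force between tile_top and fence above 18 N).
It fails at once if the tile is lifted clear (10 mm above where it slid) or tipped by more than 10 degrees (z of tile_top_mid in the frame of tray above 0.062 m or angle between tile_top_mid's own z axis and vertical above 0.175 rad).
It fails at once if a tile below is shifted by more than 5 mm (distance of any of tile_2, tile_3, tile_4 from where it was at the start of the episode above 0.005 m).
It fails at once if a bystander is moved by more than 10 mm (distance of any of cup_a, cup_b, jar, modelling_tool, mug, brush, bowl from where it was at the start of the episode above 0.01 m).
It also fails if it takes over 70 s, if anything falls off the work surface, if the arm or the gripper's body presses on something with over 40 N, if the wrist force passes 120 N, or if a joint passes its speed limit or range.

## Working session

There is one attempt and no reset: what is moved stays moved. The work goes in short steps, Python scripts to look and compute and a shell command to move; the robot and the scene stay as the last step left them, time stands still between calls to the robot, and variables do not carry over. Pictures are saved under pics/ and viewed, at most 10 in all, crops included, and the job is handed in when it is done.

```bash
mkdir -p pics; ls; python3 - <<'E'
from plant import robot, read_camera
import cv2
for n in("top","side"):
    c=read_camera(n); cv2.imwrite(f"pics/{n}0.png",c["image"]); print(n,c["K"],c["D"],c["extrinsics"])
c=read_camera("wrist");print(c["K"],c["D"],c["mount"])
print(robot.read_state())
E
```

```text
pics
top [[473.80538785   0.         311.72212167]
 [  0.         473.80538785 241.56644916]
 [  0.           0.           1.        ]] [-0.09315421  0.          0.          0.          0.        ] [[-8.87604188e-04 -9.99834101e-01  1.81929422e-02 -2.83801268e-02]
 [-9.90424385e-01 -1.63264032e-03 -1.38046627e-01  5.46315732e-01]
 [ 1.38053427e-01 -1.81412644e-02 -9.90258626e-01  1.06312499e+00]
 [ 0.00000000e+00  0.00000000e+00  0.00000000e+00  1.00000000e+00]]
side [[600.00217539   0.         322.99687452]
 [  0.         600.00217539 234.10648897]
 [  0.           0.           1.        ]] [-0.04374728  0.          0.          0.          0.        ] [[-0.99601686 -0.08614164  0.02302239  0.53215296]
 [-0.06995364  0.59481555 -0.80081268  0.11223819]
 [ 0.05528925 -0.79923343 -0.59847224  1.42878732]
 [ 0.          0.          0.          1.        ]]
[[378.45715242   0.         314.29474266]
 [  0.         378.45715242 234.70952573]
 [  0.           0.           1.        ]] [0.01148646 0.         0.         0.         0.        ] [[ 2.17873028e-07 -9.59414463e-01 -2.81999801e-01 
[... 196 characters left out ...]
e+00  1.00000000e+00]]
{'t': 0.15, 'q': array([-1.41041236e+00,  1.31039357e-01,  1.48898380e+00, -1.65739223e-06,
        1.52299619e+00, -8.53959049e-02]), 'dq': array([-0.00166581, -0.00170561, -0.00333648, -0.00255134, -0.0003618 ,
        0.00059289]), 'joint_torque': array([ 9.45966203e-04, -5.60475612e+01, -4.92334199e+01,  7.70596485e-02,
        3.05460684e-02, -9.97881602e-05]), 'tool_pos': array([ 0.14594356, -0.58154502,  0.21782245]), 'orientation': array([-3.11648554e+00, -3.84924493e-01,  8.65649528e-05]), 'force': array([-0.1332017 , -0.5092868 , -0.15534614]), 'wrist_torque': array([-0.01848287,  0.01625444,  0.06825674]), 'gripper_force': 0.0, 'opening': 0.0934464408751292}
```

View pics/top0.png

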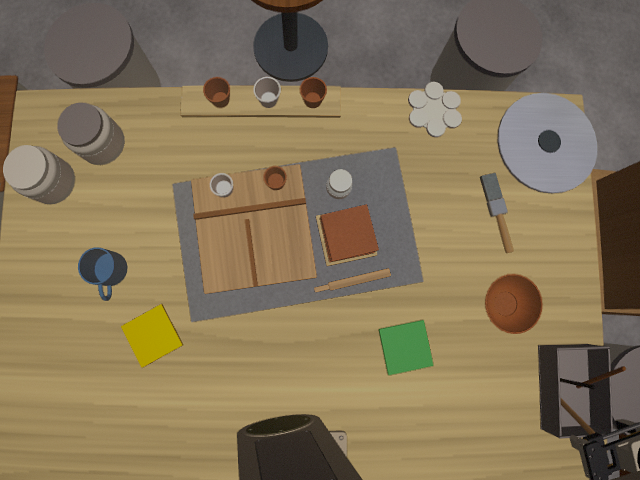

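View pics/side0.png

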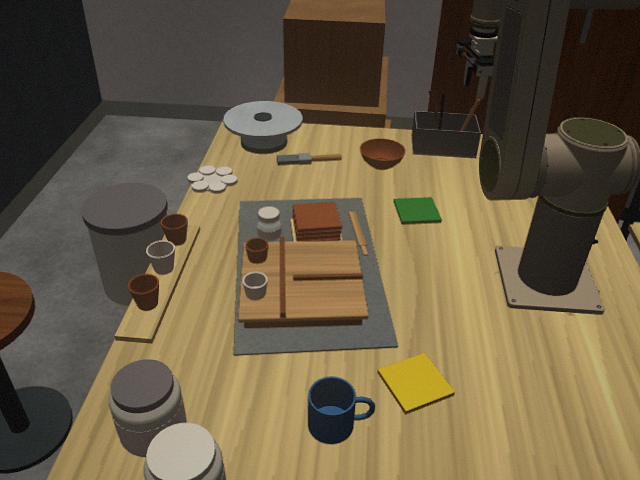

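The top view shows the terracotta stack's top tile at about (348,234), with the tray to its left. The rib is at (252,252), the fence at (249,208), and the cups are at (222,185) and (275,178). The look-alikes are yellow at (152,336) and green at (406,347), both lying singly on the table. The terracotta one on the stack beside the tray fits the description, and I'll confirm it in an enlarged crop.

```bash
python3 - <<'E'
import cv2
a=cv2.imread("pics/top0.png")[140:300,180:430]; cv2.imwrite("pics/topc.png",cv2.resize(a,None,fx=3.2,fy=3.2,interpolation=cv2.INTER_CUBIC))
a=cv2.imread("pics/side0.png")[195:345,230:400]; cv2.imwrite("pics/sidec.png",cv2.resize(a,None,fx=4,fy=4,interpolation=cv2.INTER_CUBIC))
E
```

```text
(no output)
```

View pics/topc.png

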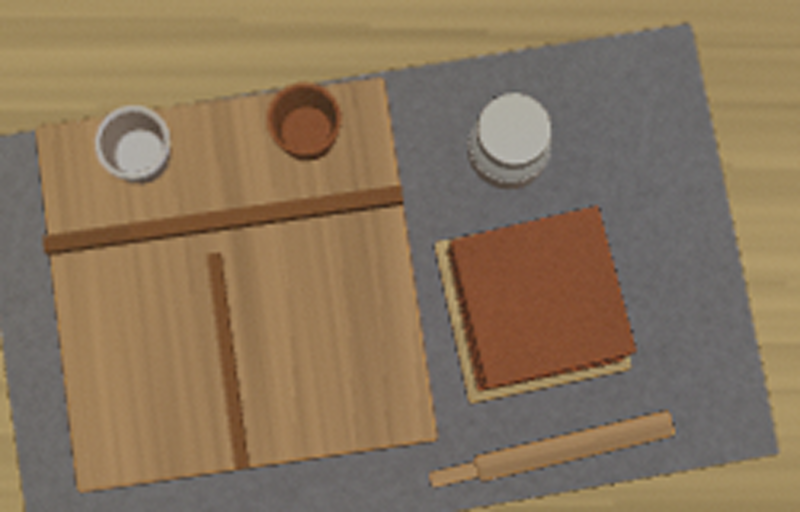

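View pics/sidec.png

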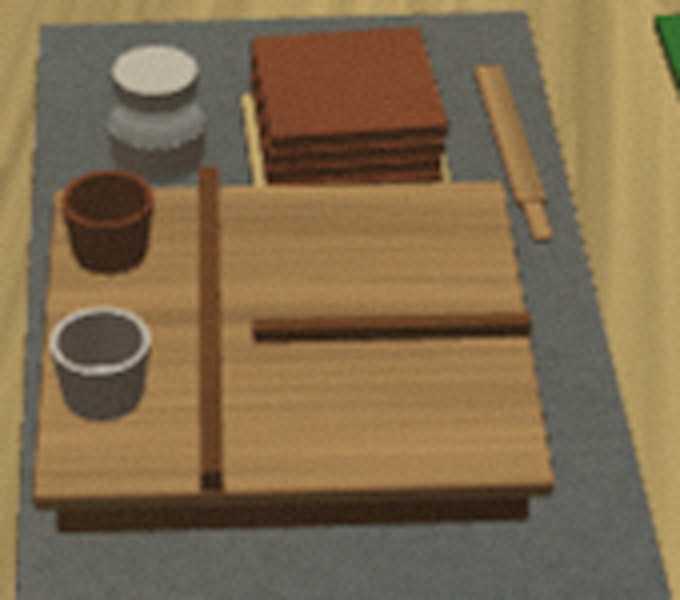

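The crops confirm the terracotta tile on the pale bat. The rib, fence and deck corners are readable in both views, so I'll triangulate.

```bash
cat > h.py <<'E'
import numpy as np, cv2
from plant import robot, read_camera
C={n:read_camera(n) for n in("top","side")}
def cam(n):
    c=C[n]; return map(np.array,(c["K"],c["D"],c["extrinsics"]))
def ray(n,p):
    K,D,E=cam(n); u=cv2.undistortPoints(np.array([[p]],float),K,D)[0,0]
    R=E[:3,:3]; return -R.T@E[:3,3], R.T@np.array([u[0],u[1],1])
def onz(n,p,z):
    o,d=ray(n,p); return o+d*(z-o[2])/d[2]
def tri(a,b):
    (o1,d1),(o2,d2)=ray("top",a),ray("side",b)
    s=np.linalg.lstsq(np.c_[d1,-d2],o2-o1,rcond=None)[0]
    p,q=o1+d1*s[0],o2+d2*s[1]; return (p+q)/2,np.linalg.norm(p-q)
T=lambda x,y:(x/3.2+180-.34,y/3.2+140-.34)
S=lambda x,y:(x/4+230-.37,y/4+195-.37)
E
python3 - <<'E'
from h import *
np.set_printoptions(precision=4,suppress=True)
tt=[(453,240),(600,208),(635,354),(485,389)]; ts=[(268,138),(252,38),(420,29),(446,128)]
dt=[(38,126),(385,78),(436,440),(78,491)]; ds=[(36,498),(57,187),(503,183),(552,490)]
for a,b in((tt,ts),(dt,ds)):
    P=[]
    for i,j in zip(a,b):
        p,e=tri(T(*i),S(*j)); P.append(p); print(p,e)
    P=np.array(P); print("mean",P.mean(0))
    z=P[:,2].mean()
    Q=np.array([onz("top",T(*i),z) for i in a]); print(Q)
    for k in range(4):
        v=Q[(k+1)%4]-Q[k]; print(np.linalg.norm(v),np.degrees(np.arctan2(v[1],v[0])))
print(ray("top",(0,0))[0])
E
```

```text
[ 0.6046 -0.0494  0.0658] 9.95635320578232e-06
[ 0.628  -0.1551  0.0667] 0.0002815839762899797
[ 0.5217 -0.1781  0.0672] 0.001716890156284843
[ 0.4975 -0.0716  0.0665] 0.00043614525742965385
mean [ 0.563  -0.1135  0.0665]
[[ 0.6044 -0.0494  0.0665]
 [ 0.6282 -0.1551  0.0665]
 [ 0.5227 -0.1782  0.0665]
 [ 0.4977 -0.0716  0.0665]]
0.10837724325058873 -77.3312705117573
0.10804689503201312 -167.67652193724874
0.10952060327404864 103.15630867236985
0.10899163476192683 11.727462522575744
[0.6901 0.2541 0.0507] 0.004414888718791783
[ 0.7268 -0.0004  0.0549] 0.0017616991790446478
[ 0.4613 -0.0373  0.0535] 0.0026089155836380483
[0.4247 0.217  0.0482] 0.003109976938935211
mean [0.5757 0.1083 0.0518]
[[ 0.692   0.2539  0.0518]
 [ 0.7286 -0.0004  0.0518]
 [ 0.4628 -0.0374  0.0518]
 [ 0.4262  0.2161  0.0518]]
0.25694298767678986 -81.81252491426197
0.2684411185930732 -172.089188026636
0.2561247610849979 98.21029368313845
0.2685404186020328 8.08549644444624
[ 0.3943 -0.0082  1.1287]
```

The tile centre is at (0.563, -0.1135), its top at about z 0.0665, yaw 12.4°. The tray yaw is 8.05° and the deck is at about z 0.0525. I'll push with both opened fingers on the −y edge, so I'm moving to the far side of the stack.

```bash
python3 -m inch '[40,40,40,0,60, 70,70,40,6,60, 100,95,40,13,60, 130,120,40,19,60, 160,145,40,25,60, 185,170,40,31,60, 210,190,40,37,60, 235,215,40,43,60, 260,235,40,49,60, 260,235,40,49,60]' ; python3 -m inch '[30,25,0,7,60, 60,55,0,14,60, 90,80,0,21,60, 120,110,0,28,60, 150,135,0,34,60, 173,158,0,39.3,60, 173,158,0,39.3,60, 173,158,-30,39.3,60, 173,158,-60,39.3,60, 173,158,-60,39.3,60]'
```

```text
t: 1.08
tool_pos: [0.4097, -0.343, 0.2586]
orientation: [-2.668, -1.658, -0.003]
force: [0.4, 0.5, 0.7]
opening: 0.056
gripper_force: 0.0
t: 1.92
tool_pos: [0.5755, -0.1881, 0.1915]
orientation: [-1.964, -2.439, 0.005]
force: [-1.0, 0.7, -1.3]
opening: 0.0562
gripper_force: 0.0
```

```bash
cat >> h.py <<'E'
def wsnap(name):
    s=robot.read_state(); c=read_camera("wrist"); cv2.imwrite(name,c["image"])
    R=cv2.Rodrigues(np.array(s["orientation"]))[0]
    np.savez("w.npz",R=R,p=s["tool_pos"],K=c["K"],D=c["D"],M=c["mount"]); print(s["tool_pos"],s["orientation"],s["force"])
def wz(p,z):
    w=np.load("w.npz"); u=cv2.undistortPoints(np.array([[p]],float),w["K"],w["D"])[0,0]
    M=w["M"]; o=w["R"]@M[:3,3]+w["p"]; d=w["R"]@M[:3,:3]@np.array([u[0],u[1],1]); return o+d*(z-o[2])/d[2]
E
python3 -c "
from h import *
wsnap('pics/w1.png')"
```

```text
[ 0.57767317 -0.18912836  0.19754212] [-1.96844280e+00 -2.44408565e+00  1.82371097e-03] [-0.14042602  0.5993755   0.84767458]
```

View pics/w1.png

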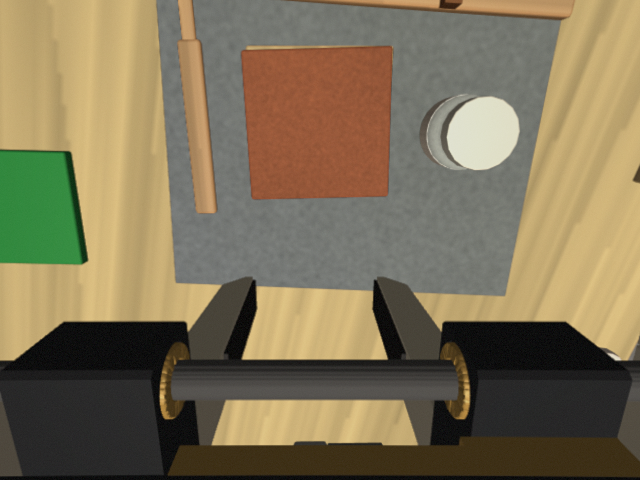

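The wrist view shows the tile at (242–392, 46–199), centred between the fingers at about x 315, with its near edge at row 197 square to them. I'll check the near edge with numbers and then descend.

```bash
python3 -c "
from h import *
P=np.array([wz(p,.0665) for p in((251,199),(388,195),(392,46),(242,51))]);print(P.round(4),P.mean(0))
for k in range(4):
    v=P[(k+1)%4]-P[k];print(np.linalg.norm(v),np.degrees(np.arctan2(v[1],v[0])))
"
python3 -m inch '[0,0,-35,0,60, 0,0,-70,0,60, 0,0,-100,0,60, 0,0,-120,0,60, 0,0,-130,0,60, 0,0,-137,0,60, 0,0,-137,0,60, 0,0,-137,0,60, 0,0,-137,0,60]'
```

```text
[[ 0.5227 -0.1789  0.0665]
 [ 0.6284 -0.1525  0.0665]
 [ 0.6025 -0.0484  0.0665]
 [ 0.4985 -0.0743  0.0665]] [ 0.5630143  -0.11350032  0.0665    ]
0.10899747043753158 14.02575599722532
0.10727316616849221 103.97765731077659
0.10716664843627677 -165.9964313825215
0.1073318179868025 -76.99970327399588
t: 2.92
tool_pos: [0.5806, -0.1897, 0.064]
orientation: [1.967, 2.445, 0.002]
force: [-0.2, -0.5, 0.1]
opening: 0.0559
gripper_force: 0.0
```

```bash
python3 -m inch '[-0.8,3.5,-1,0,60, -1.5,7,-1,0,60, -2,9,-1,0,60, -2,9,-1,0,60, -2,9,-1,0,60]'; python3 - <<'E'
from h import *
a=np.radians(8.05);U=np.array([[np.cos(a),np.sin(a)],[-np.sin(a),np.cos(a)]]);O=np.array([.527,.101])
tr=lambda p:(U@(np.array(p)[:2]-O)).round(4)
for z,l in((.0625,[(216,253),(241,462),(209,253),(222,253),(234,462),(248,462)]),(.0525,[(45,254),(402,204),(240,231)]),(.0665,[(45,254),(402,204),(45,236),(402,187)])):
    for p in l: print(z,p,tr(onz("top",T(*p),z)))
# side-view: fence edges/ rib
for z,p in((.0625,(255,320)),(.0625,(528,314)),(.0665,(217,170)),(.0665,(221,470)),(.0665,(200,170)),(.0665,(203,470))): print("side",p,tr(onz("side",S(*p),z)))
E
```

```text
t: 3.33
tool_pos: [0.577, -0.1797, 0.0608]
orientation: [1.968, 2.448, 0.0]
force: [0.9, -0.2, 0.1]
opening: 0.0559
gripper_force: 0.0
0.0625 (216, 253) [0.0704 0.0091]
0.0625 (241, 462) [-0.0799  0.01  ]
0.0625 (209, 253) [0.0711 0.0141]
0.0625 (222, 253) [0.0698 0.0049]
0.0625 (234, 462) [-0.0792  0.0149]
0.0625 (248, 462) [-0.0806  0.0052]
0.0525 (45, 254) [0.089  0.1328]
0.0525 (402, 204) [ 0.0897 -0.1279]
0.0525 (240, 231) [ 0.0861 -0.0091]
0.0665 (45, 254) [0.0859 0.1299]
0.0665 (402, 204) [ 0.0866 -0.1274]
0.0665 (45, 236) [0.0989 0.1286]
0.0665 (402, 187) [ 0.099  -0.1291]
side (255, 320) [0.0662 0.006 ]
side (528, 314) [-0.0862  0.0051]
side (217, 170) [ 0.0869 -0.1272]
side (221, 470) [0.0854 0.1281]
side (200, 170) [ 0.097  -0.1275]
side (203, 470) [0.0946 0.1279]
```

```bash
python3 -m inch '[-0.2,1,0,0,60, -0.4,2,0,0,60, -0.6,3,0,0,60, -0.9,4,0,0,60, -1,5,0,0,60]'; python3 -m inch '[-0.2,1,0,0,60, -0.4,2,0,0,60, -0.6,3,0,0,60]';  python3 -m inch '[-0.2,1,0,0,60, -0.4,2,0,0,60, -0.6,3,0,0,60]'
```

```text
t: 3.85
tool_pos: [0.5759, -0.1751, 0.0606]
orientation: [1.969, 2.448, -0.0]
force: [-0.3, -2.0, 0.1]
opening: 0.0558
gripper_force: 0.7
t: 4.1
tool_pos: [0.5754, -0.1719, 0.0606]
orientation: [1.969, 2.448, -0.0]
force: [-0.1, -2.5, -0.8]
opening: 0.0558
gripper_force: 0.7
t: 4.35
tool_pos: [0.5748, -0.1688, 0.0606]
orientation: [1.969, 2.448, 0.0]
force: [0.5, -1.5, -0.8]
opening: 0.0558
gripper_force: 0.6
```

```bash
python3 -m inch '[-0.4,2,0,-0.2,60, -0.8,4.5,0,-0.4,60, -1.2,7,0,-0.7,60, -1.6,9.5,0,-1,60, -2,12,0,-1.3,60, -2.4,14.5,0,-1.6,60, -2.8,17,0,-1.9,60, -3.2,20,0,-2.2,60, -3.6,22.5,0,-2.4,60, -4,25,0,-2.6,60]'; python3 -m inch '[-0.4,2.5,0,-0.2,60, -0.8,5,0,-0.4,60, -1.2,7.5,0,-0.6,60, -1.6,10,0,-0.8,60, -2,12.5,0,-1,60, -2.4,15,0,-1.2,60, -2.8,17.5,0,-1.4,60, -3.2,20,0,-1.5,60, -3.6,22.5,0,-1.6,60, -4,25,0,-1.7,60]'
```

```text
t: 5.18
tool_pos: [0.5708, -0.1437, 0.0606]
orientation: [-2.024, -2.402, -0.0]
force: [0.3, -0.8, -0.6]
opening: 0.0558
gripper_force: 0.7
t: 6.02
tool_pos: [0.5669, -0.1188, 0.0608]
orientation: [2.059, 2.372, 0.0]
force: [-0.2, -2.4, 1.1]
opening: 0.0561
gripper_force: 1.0
```

```bash
python3 -c "
from h import *
wsnap('pics/w2.png')"
```

```text
[ 0.56679703 -0.11842164  0.06065841] [-2.05891950e+00 -2.37253544e+00 -3.91594568e-04] [-0.68688442  0.62254345  0.20218677]
```

View pics/w2.png

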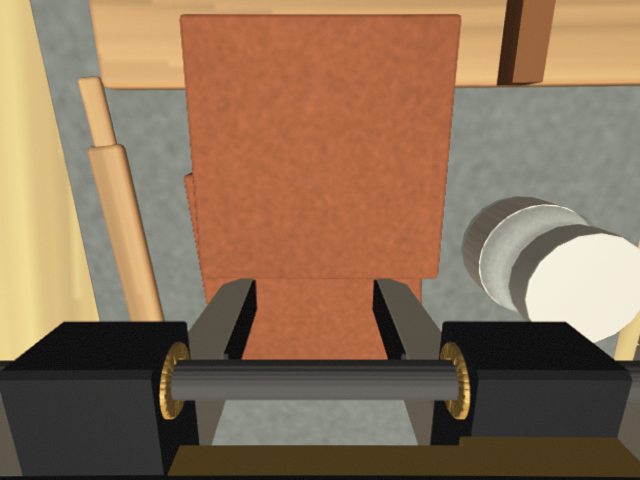

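The tile is square to the fingers and its leading edge is already over the deck, with the jar well clear. Continuing.

```bash
python3 -m inch '[-0.4,2.5,0,0,60, -0.8,5,0,0,60, -1.2,7.5,0,0,60, -1.6,10,0,0,60, -2,12.5,-0.3,0,60, -2.4,15,-0.6,0,60, -2.8,17.5,-1,0,60, -3.2,20,-1,0,60, -3.6,22.5,-1,0,60, -4,25,-1,0,60]'; python3 -m inch '[-0.4,2.5,0,0,60, -0.8,5,0,0,60, -1.2,7.5,0,0,60, -1.6,10,0,0,60, -2,12.5,0,0,60, -2.4,15,-0.2,0,60, -2.8,17.5,-0.5,0,60, -3.2,20,-0.8,0,60, -3.6,22.5,-1,0,60, -4,25,-1,0,60]'; python3 -m inch '[-0.4,2.5,0,0,60, -0.8,5,0,0,60, -1.2,7.5,0,0,60, -1.6,10,0,0,60, -2,12.5,0,0,60, -2.4,15,0,0,60, -2.8,17.5,0,0,60, -3.2,20,0,0,60, -3.6,22.5,0,0,60, -4,25,0,0,60]'
```

```text
t: 7.0
tool_pos: [0.5628, -0.0937, 0.0597]
orientation: [2.059, 2.372, 0.0]
force: [0.4, -1.6, 0.6]
opening: 0.0559
gripper_force: 0.9
t: 7.83
tool_pos: [0.559, -0.0689, 0.0589]
orientation: [2.059, 2.372, 0.0]
force: [-0.2, -2.3, 2.0]
opening: 0.0557
gripper_force: 1.1
t: 8.67
tool_pos: [0.5547, -0.0437, 0.0585]
orientation: [-2.059, -2.372, 0.0]
force: [0.1, -1.3, 0.6]
opening: 0.056
gripper_force: 0.8
```

```bash
python3 -c "
from h import *
wsnap('pics/w3.png')"
```

```text
[ 0.55465298 -0.04332588  0.05853545] [-2.05856384e+00 -2.37243260e+00 -2.81295278e-04] [-0.12977696  0.22129831 -0.02626805]
```

View pics/w3.png

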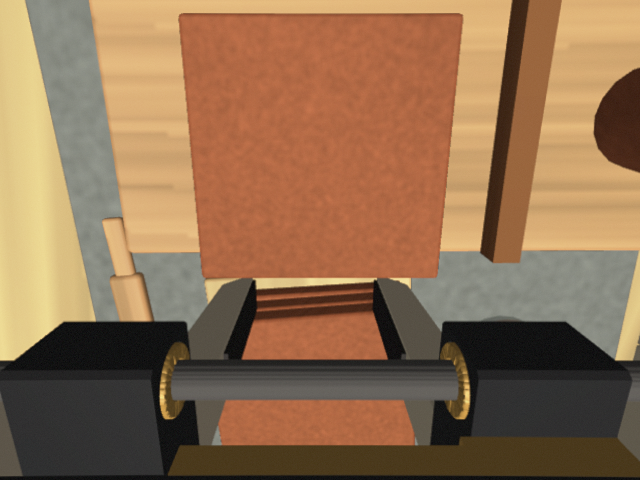

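```bash
python3 -m inch '[-0.4,2.5,0,0,60, -0.8,5,0,0,60, -1.2,7.5,0,0,60, -1.6,10,0,0,60, -2,12.5,0,0,60, -2.4,15,0,0,60, -2.8,17.5,0,0,60, -3.2,20,0,0,60, -3.5,22,0,0,60, -3.8,24,0,0,60]'; python3 -m inch '[-0.2,1,0,0,60, -0.3,2,0,0,60, -0.5,3,0,0,60]';  python3 -m inch '[-0.2,1,0,0,60, -0.3,2,0,0,60]'; 
```

```text
t: 9.65
tool_pos: [0.5509, -0.0197, 0.0586]
orientation: [-2.059, -2.373, 0.0]
force: [-0.5, -0.9, -1.3]
opening: 0.0561
gripper_force: 0.6
t: 9.9
tool_pos: [0.5505, -0.0169, 0.0586]
orientation: [-2.059, -2.373, 0.0]
force: [-0.7, -0.8, -0.8]
opening: 0.0561
gripper_force: 0.6
t: 10.07
tool_pos: [0.5502, -0.0149, 0.0586]
orientation: [2.059, 2.372, -0.0]
force: [0.7, -1.6, 0.0]
opening: 0.0555
gripper_force: 0.6
```

```bash
for i in 1; do python3 -m inch '[-0.2,1,0,0,60, -0.3,2,0,0,60]'; done | grep -E 'pos|force'; python3 -m inch '[-0.2,1,0,0,60, -0.2,1,0,0,60]'| grep -E 'pos|force'; python3 -m inch '[-0.2,1,0,0,60, -0.2,1,0,0,60]'| grep -E 'pos|force'; python3 -m inch '[-0.2,1,0,0,60, -0.2,1,0,0,60]'| grep -E 'pos|force'
```

```text
tool_pos: [0.5499, -0.0129, 0.0586]
force: [-0.8, -1.5, -1.0]
gripper_force: 0.6
tool_pos: [0.5497, -0.0117, 0.0586]
force: [0.1, 0.3, -0.4]
gripper_force: 0.1
tool_pos: [0.5495, -0.0109, 0.0587]
force: [0.9, -0.7, -1.1]
gripper_force: 0.2
tool_pos: [0.5496, -0.0102, 0.0588]
force: [0.9, -2.1, -1.4]
gripper_force: 1.3
```

```bash
for i in 1; do python3 -m inch '[-0.2,1,0,0,60, -0.2,1,0,0,60]'| grep -E 'pos|force'; done; python3 -m inch '[-0.2,1,0,0,60, -0.2,1,0,0,60]'| grep -E 'pos|force'
```

```text
tool_pos: [0.5497, -0.0099, 0.059]
force: [2.9, -6.6, -0.7]
gripper_force: 3.1
tool_pos: [0.5498, -0.0097, 0.0592]
force: [2.1, -9.2, -2.1]
gripper_force: 5.0
```

It is seated on the rib at about 9 N. Backing off, then going round to the −x edge with a −90° turn.

```bash
python3 -m inch '[1,-8,0,0,60, 3,-20,0,0,60, 3,-20,30,0,60, 3,-20,60,0,60, -10,-15,70,-7,60, -25,0,70,-14,60, -40,15,70,-21,60, -55,25,70,-28,60, -70,35,70,-35,60, -85,40,70,-42,60]';  python3 -m inch '[-6,5,0,-7,60, -10,10,0,-14,60, -10,10,0,-21,60, -10,10,0,-28,60, -10,10,0,-35,60, -10,10,0,-42,60, -10,10,0,-48,60, -10,10,0,-48,60, -10,10,0,-48,60]'; python3 -c "
from h import *
wsnap('pics/w4.png')"
```

```text
t: 11.9
tool_pos: [0.4631, 0.0326, 0.1286]
orientation: [-2.776, -1.468, -0.0]
force: [0.4, -0.1, 0.6]
opening: 0.0557
gripper_force: 0.0
t: 12.65
tool_pos: [0.4539, 0.0418, 0.1286]
orientation: [-3.133, -0.226, 0.0]
force: [-0.7, -0.0, -0.1]
opening: 0.0559
gripper_force: 0.0
[0.45393482 0.04182853 0.12863407] [-3.13321525e+00 -2.26384050e-01  2.31107733e-04] [-0.37793433 -0.26571817 -0.12533747]
```

View pics/w4.png

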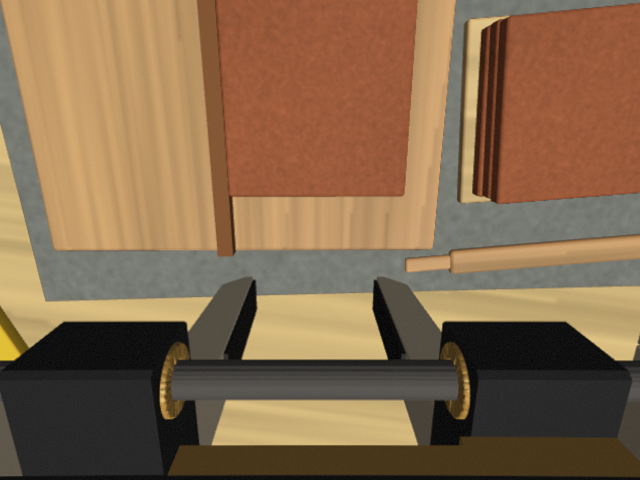

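Tile flush on the rib (x≈230), bottom edge at row 195, centred at x≈317 against the tool axis 315. I'll compute the edge distance.

```bash
python3 - <<'E'
from h import *
a=np.radians(8.05);U=np.array([[np.cos(a),np.sin(a)],[-np.sin(a),np.cos(a)]]);O=np.array([.527,.101])
tr=lambda p:(U@(np.array(p)[:2]-O)).round(4)
print("tcp",tr(np.load("w.npz")["p"]))
for p in((230,195),(405,194)): print(tr(wz(p,.0645)))
E
python3 -m inch '[0,0,-25,0,50, 0,0,-50,0,50, 0,0,-65,0,50, 0,0,-70,0,50, 0,0,-70,0,50, 0,0,-70,0,50]'
```

```text
tcp [-0.0806 -0.0484]
[-0.0453  0.0043]
[-0.0443 -0.1033]
t: 13.4
tool_pos: [0.4542, 0.0421, 0.0592]
orientation: [-3.134, -0.222, -0.0]
force: [-0.4, -0.8, 0.7]
opening: 0.0463
gripper_force: 0.0
```

```bash
python3 -m inch '[5,0.6,0,0,50, 10,1.3,0,0,50, 15,2,0,0,50, 19,2.6,0,0,50, 21,2.9,0,0,50, 22.5,3.1,0,0,50, 24,3.3,0,0,50, 25.5,3.5,0,0,50, 27,3.7,0,0,50, 28.5,3.9,0,0,50]' | grep -E 'pos|force'; python3 -m inch '[1.5,0.2,0,0,50, 3,0.4,0,0,50, 4.5,0.6,0,0,50, 6,0.8,0,0,50]' | grep -E 'pos|force'; python3 -m inch '[1.5,0.2,0,0,50, 3,0.4,0,0,50, 4.5,0.6,0,0,50, 6,0.8,0,0,50]' | grep -E 'pos|force'
```

```text
tool_pos: [0.482, 0.0459, 0.0585]
force: [-2.5, -0.2, 1.2]
gripper_force: 1.2
tool_pos: [0.4885, 0.0467, 0.0585]
force: [-1.5, -0.1, -1.3]
gripper_force: 0.7
tool_pos: [0.4946, 0.0475, 0.0586]
force: [-2.0, -0.8, -0.2]
gripper_force: 0.6
```

```bash
python3 -m inch '[1.2,0.2,0,0,50, 2.4,0.3,0,0,50, 3.6,0.5,0,0,50, 5,0.7,0,0,50]' | grep -E 'pos|force'; python3 -m inch '[1,0.1,0,0,50, 1,0.1,0,0,50]' | grep -E 'pos|force';python3 -m inch '[1,0.1,0,0,50, 1,0.1,0,0,50]' | grep -E 'pos|force'; python3 -m inch '[1,0.1,0,0,50, 1,0.1,0,0,50]' | grep -E 'pos|force'
```

```text
tool_pos: [0.4995, 0.0483, 0.0586]
force: [-1.0, -1.0, 0.0]
gripper_force: 0.6
tool_pos: [0.5007, 0.0484, 0.0587]
force: [-0.7, 0.2, -0.1]
gripper_force: 0.2
tool_pos: [0.5016, 0.0484, 0.0588]
force: [-0.8, 0.8, -0.7]
gripper_force: 0.4
tool_pos: [0.5018, 0.0484, 0.0586]
force: [-5.4, -0.4, 3.6]
gripper_force: 2.8
```

```bash
python3 -m inch '[0.8,0.1,0,0,50, 0.8,0.1,0,0,50, 0.8,0.1,0,0,50]' | grep -E 'pos|force';  python3 -m inch '[-8,-1,0,0,50, -20,-3,0,0,50, -30,-4,20,0,50, -40,-6,50,0,50, -50,-7,80,0,50, -50,-7,100,0,50, -50,-7,100,0,50, -50,-7,100,0,50]'; python3 -c "
from h import *
wsnap('pics/w5.png')"
```

```text
tool_pos: [0.5019, 0.0485, 0.0586]
force: [-8.8, -2.4, 6.6]
gripper_force: 4.6
t: 16.65
tool_pos: [0.4546, 0.0416, 0.1604]
orientation: [3.133, 0.221, 0.007]
force: [-0.7, -1.1, 0.4]
opening: 0.0464
gripper_force: 0.0
[0.45285646 0.04164562 0.15778408] [-3.13367215e+00 -2.21388012e-01  7.35922534e-04] [ 0.35296524  0.27737184 -1.02563059]
```

View pics/w5.png

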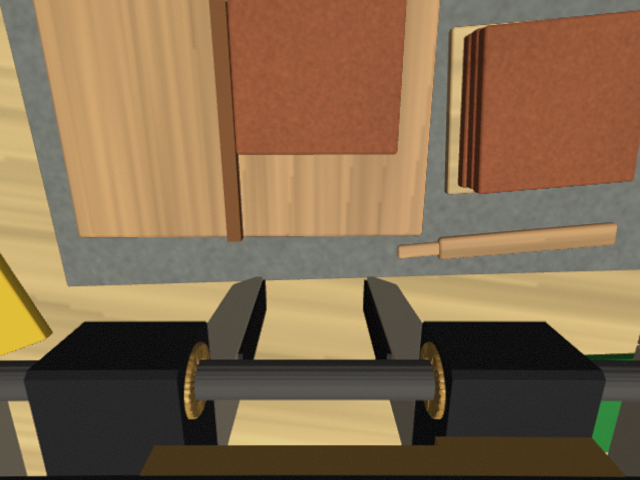

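The tile looks flush on the rib. One look from higher up and further forward to check the fence.

```bash
python3 -m inch '[20,3,30,0,50, 45,6,30,0,50, 75,10,30,0,50, 80,11,30,0,50, 80,11,30,0,50, 80,11,30,0,50, 80,11,30,0,50]' >/dev/null; python3 -c "
from h import *
wsnap('pics/w6.png')
a=cv2.imread('pics/w6.png')[0:240,150:470];cv2.imwrite('pics/w6c.png',cv2.resize(a,None,fx=2.5,fy=2.5,interpolation=2))"
```

```text
[0.53228673 0.05257847 0.18838074] [-3.13371746e+00 -2.21392233e-01  9.60262245e-04] [-0.71975835  0.31059364 -0.52159535]
```

View pics/w6c.png

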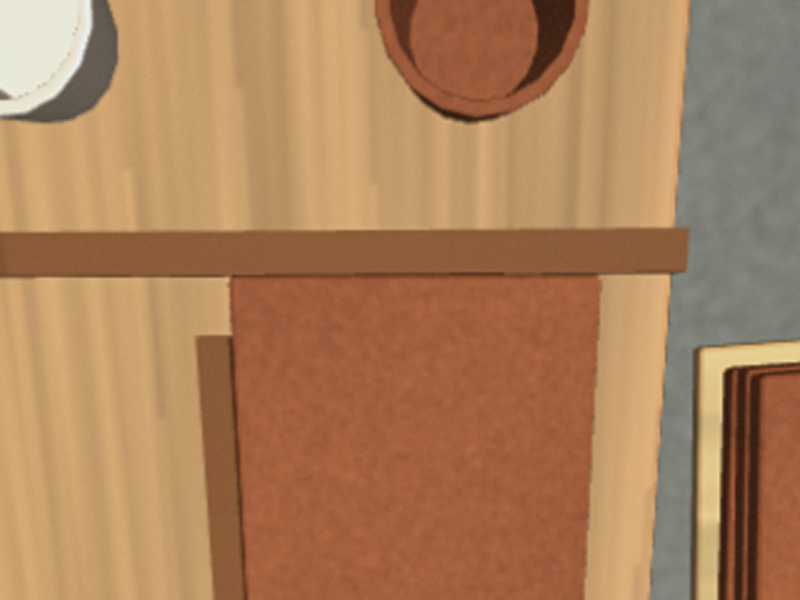

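The tile's top edge (crop row 275) meets the fence and its left edge (crop x about 232–245) meets the rib, square and with no deck showing between. Handing in.

```bash
python3 -c "
from plant import job
print(job.close_job())"
```

```text
the job is handed in; nothing more can be done
None
```

The top tile was slid onto the tray's near bay and pushed flush against the middle rib and back fence (about 9–11 N at most in the wrist readings), then released; the last picture shows it square with no gap, and the job is handed in, though the hand-in returned no verdict.

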